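# Count to the third gap of the bead rack and push the bead block in

## Robot

A 7-joint arm with a two-finger parallel gripper is mounted at the origin on the work surface. World frame = base frame: x ahead of the robot, y to its left, z up, the work surface at z = 0. Lengths are in m, angles in rad, forces in N, time in s.
With the tool pointing down it reaches from about 0.35 to 0.9 m from the base axis. Payload 8.1 kg.
Tool frame: the origin (TCP) lies at the centre of the arm's flange, where the gripper is bolted on; the fingertips stand 178 mm ahead of it and the grasp point (between the pads) lies 159 mm ahead of it; x points along the fingers, z is the direction in which the jaws open and shut, and the axes are right-handed (so a half turn about x gives the same grasp; the last joint's range is limited). The gripper opens to 92 mm and grips with 3 to 60 N. Pads are 19 mm wide; open, the fingers measure 130 mm over their backs; the gripper's body (75 mm by 190 mm) begins 47 mm behind the grasp point.
Start: joints at [1.043, 0.434, 0.025, 1.573, -0.012, 1.134, -0.075], TCP at [0.258, -0.569, 0.405] pointing down, gripper open.
Joint ranges: [-2.62, 2.62], [-0.44, 2.09], [-1.27, 1.32], [0.08, 2.57], [-1.32, 4.46], [0.12, 2], [-2.74, 2.74]. Speed limits (rad/s): [2.22, 2.22, 3.01, 3.01, 3.14, 3.14, 3.14].

## Interface

Orientations are given as a rotation vector (axis times angle).
In Python, from cell import arm, get_image, search_frame, pinpoint gives the robot as it stands.
- The arm moves only by the tool arm_command, never from a script. Its argument "motion" is a list of rows, each a list of 7 numbers: the finger opening in mm, from 0 to 91.8, then the shift along the tool's x, y, z in mm, then the turn, a rotation vector about the tool's x, y, z in degrees. In form: [[fingers, x, y, z, ax, ay, az], ...]. A call has 1 to 5 rows; each row shifts and turns the commanded pose from where the row before left it, along the tool's axes as they then stand; what a row does not reach is not made up. A row lasts 1/8 s, in which the tool goes at most 62.5 mm and 10.7 degrees, less where a joint would pass 70% of its speed; a pose out of reach is approached as far as the arm can. A call with a gripper value outside its range is refused whole. The fingers move at their own pace and stop on an object; "newtons" is the grip in N (left out, the last holds). Time passes only in rows, so rows that do not move let the fingers close. It gives the time, the measured TCP pose, the force and the opening at its end, in the units of the state.
- arm.observe(): the state, without advancing time (a new reading comes with each control period).
- get_image(name): name is "scene" or "top" or "wrist"; returns a dict with "frame" (420x560x3 uint8, red, green, blue), "range_z" (420x560 float32, m along the optical axis (not along the pixel's ray), 0 where there is no reading), "K" (3x3 intrinsics, pixels), "distortion" ([k1, k2, p1, p2, k3] as OpenCV has them; the pictures are not rectified), "origin" and "rotation" of the camera in the world; the wrist camera has in their place "tool_from_camera" (4x4, takes a point from camera to tool coordinates, whose origin is the TCP and whose axes are the tool frame's). Camera axes: x right, y down, z forward; pixel columns grow to the right and rows downward; lengths in m; the calibration is good to about 2 mm. A picture is of the moment at which its call begins: read the wrist's pose just before it.
- arm.sign_off(): hands the job in, once; it reports no verdict.
Trained networks look in the newest picture that a camera, given by its name, has taken for a name from the list of things; names that differ only in an ending like _2 or _b are one class to them, and where a whole thing is asked for, a point or a joint stands for the part that bears it (a point fixed in the world has none). Each returns a list of dicts, best first, with "p" (0 to 1); they miss things now and then, are a little off and sometimes report something else, mostly with a low value. They report only what shows in the picture. A call takes as long as a camera call. They do not tell look-alikes from the thing itself.
- search_frame(camera, target): "point" ([x, y, z] in m, in world coordinates, good to about 4 mm: the middle of the surface that is visible of it).
- pinpoint(camera, target): "point" ([x, y, z] in m, in world coordinates, good to about 4 mm: a listed point, or the origin of a listed thing).
The state is a dict: "clock": time; "joints": joint angles; "dq": joint speeds; "joint_efforts": joint torques, N m; "position": TCP position; "ee_rot": TCP orientation; "force": force on the tool from outside, world axes, zero at the start; "ft_torque": the same for the moment, N m; "width": opening from 0.0 (shut) to 1.0 (fully open).
Only numpy, scipy, OpenCV 4.12 (cv2) and the standard library are available. Lean on these libraries where they do the work, as an engineer would, in place of code of your own. Each camera call takes 0.05 s, during which the arm holds its last target. There are 200 camera calls.

## Task

Starting at the end of the wooden divider rack that has the ball-topped post, run a fingertip along the dividers counting the gaps, touching the first, second, third and fourth divider in that order (the third gap lies between the third and the fourth). Then push the long bead block, which lies in front of the rack, along the table and lengthwise into that third gap until it is fully home against the back board. Only push it, never lift or tip it, and leave the other things where they are.

Things in the scene. Friction and masses are not known exactly. Their poses are not given: they have to be found in the camera images.
- rack: Fixed wooden comb rack on the table, turned up to 15 degrees: a back board (430 mm long, 12 thick, 35 high) and seven upright dividers making six gaps, open to the front (robot side) and top, no floor: blocks slide in on the table. Origin on the table, mid row, level with the dividers' front ends; x points into the gaps, y along the row to the robot's left. Back board's face at x = 70 mm.
- ball_post: Fixed round wooden post with a ball on top (18 mm post, 36 mm ball, 86 mm high in all) standing just in front of the back board at one end of the row, 195 mm from the middle; either end, it differs from run to run. It marks the end from which the gaps are counted. Origin at the centre of its foot.
- flat_post: Fixed round plain post without a ball (18 mm, 30 mm high) at the other end of the row. Origin at the centre of its foot.
- bead_block: The block to push: loose golden bead block, ten beads long, four wide, four high (76 x 30 x 30 mm, 80 to 150 g), flat-sided, lying on the table in front of the rack, up to 20 degrees out of line with the gaps. Origin at the centre of its underside, x along its length, z up. Fully home, its front end touches the back board and its rear stands out 6 mm in front of the dividers.
- div_a: Divider 1 of 7 counted from the rack's +y end, fixed: an upright board 10 mm thick, 70 mm deep, 50 mm high with a flat level top and a rounded front end. Origin on the table at the middle of its front end, axes as the rack's. Neighbouring dividers stand 50 mm apart, centre to centre, which leaves 40 mm gaps.
- div_b: Divider 2 of 7 counted from the rack's +y end, fixed: an upright board 10 mm thick, 70 mm deep, 50 mm high with a flat level top and a rounded front end. Origin on the table at the middle of its front end, axes as the rack's. Neighbouring dividers stand 50 mm apart, centre to centre, which leaves 40 mm gaps.
- div_c: Divider 3 of 7 counted from the rack's +y end, fixed: an upright board 10 mm thick, 70 mm deep, 50 mm high with a flat level top and a rounded front end. Origin on the table at the middle of its front end, axes as the rack's. Neighbouring dividers stand 50 mm apart, centre to centre, which leaves 40 mm gaps.
- div_d: Divider 4 of 7 counted from the rack's +y end, fixed: an upright board 10 mm thick, 70 mm deep, 50 mm high with a flat level top and a rounded front end. Origin on the table at the middle of its front end, axes as the rack's. Neighbouring dividers stand 50 mm apart, centre to centre, which leaves 40 mm gaps.
- div_e: Divider 5 of 7 counted from the rack's +y end, fixed: an upright board 10 mm thick, 70 mm deep, 50 mm high with a flat level top and a rounded front end. Origin on the table at the middle of its front end, axes as the rack's. Neighbouring dividers stand 50 mm apart, centre to centre, which leaves 40 mm gaps.
- div_f: Divider 6 of 7 counted from the rack's +y end, fixed: an upright board 10 mm thick, 70 mm deep, 50 mm high with a flat level top and a rounded front end. Origin on the table at the middle of its front end, axes as the rack's. Neighbouring dividers stand 50 mm apart, centre to centre, which leaves 40 mm gaps.
- div_g: Divider 7 of 7 counted from the rack's +y end, fixed: an upright board 10 mm thick, 70 mm deep, 50 mm high with a flat level top and a rounded front end. Origin on the table at the middle of its front end, axes as the rack's. Neighbouring dividers stand 50 mm apart, centre to centre, which leaves 40 mm gaps.
- short_block_1: Bystander, loose: a shorter golden bead block (38 x 30 x 23 mm) already sitting in a gap of the rack, against the back board. Origin at the centre of its underside. Leave it alone.
- short_block_2: Bystander, loose: a shorter golden bead block (38 x 30 x 23 mm) already sitting in a gap of the rack, against the back board. Origin at the centre of its underside. Leave it alone.
- knob_cyl_1: Bystander, loose: a wooden cylinder with a small knob, 36 mm wide and 68 mm high, standing off one end of the rack's front. Origin at the centre of its foot. Leave it alone.
- knob_cyl_2: Bystander, loose: a wooden cylinder with a small knob, 28 mm wide and 58 mm high, standing off one end of the rack's front. Origin at the centre of its foot. Leave it alone.
- big_cube: Bystander, loose: golden bead cube, 76 mm. Origin at the centre of its underside. Leave it alone.
- bowl: Bystander, loose: wooden bowl, 100 mm wide, 45 mm high. Origin under its centre. Leave it alone.
- jar: Bystander, loose: glass jar with a wooden lid, 60 mm wide, 90 mm high. Origin under its centre. Leave it alone.
Not all that is in view belongs to the job. Leave any green look-alike of the bead_block alone.

How it is judged:
By the outcome, as a careful person would: the job done as asked, in the order asked, and still so for the second after the job is handed in, with the robot touching nothing.
It also fails if it takes over 72 s, if anything falls off the work surface, if the arm or the gripper's body presses on something with over 40 N, if the wrist force passes 120 N, or if a joint passes its speed limit or range.

## Working session

There is one attempt and no reset: what is moved stays moved. The work goes in short steps, Python scripts to look and compute and a tool call to move; the robot and the scene stay as the last step left them, time stands still between calls to the robot, and variables do not carry over. Pictures are saved under pics/ and viewed, about 8 in all and at most 12, crops included, and the job is handed in when it is done.

Besides the shell and the picture viewer there is one more tool, called after "Request:" as name([rows], argument=value, ...), one row to a line, values as JSON. arm_command: Moves the arm, as the interface text tells. Its arguments: {"type":"object","properties":{"motion":{"type":"array"},"newtons":{"type":"number"}},"required":["motion"]}

```bash
ls; mkdir -p pics
python3 - <<'E'
from cell import arm, get_image, search_frame, pinpoint
import cv2,numpy as np
s=arm.observe();print(s)
for n in("top","scene"):
    d=get_image(n);cv2.imwrite(f"pics/{n}1.png",d["frame"][:,:,::-1]);np.savez(f"{n}1.npz",**d)
    print(n,d["origin"],d["K"][0,0])
    for t in("rack","ball_post","flat_post","bead_block","div_a"):
        print(t,[(np.round(r["point"],3).tolist(),round(r["p"],2)) for r in pinpoint(n,t)][:8])
E
```

```text
pics
{'clock': 0.0, 'joints': array([ 1.04337494,  0.43518157,  0.0249347 ,  1.57408659, -0.01158898,
        1.13395773, -0.07510297]), 'dq': array([ 0.00153522, -0.00146637,  0.00110326, -0.00236294, -0.00013134,
       -0.00044227, -0.00038851]), 'joint_efforts': array([-2.52163200e-04, -6.67840862e+01,  9.85128209e-01, -3.14462042e+01,
       -6.05644472e-02,  4.28225286e-02,  2.08558299e-04]), 'position': array([ 0.25749222, -0.56924387,  0.4039741 ]), 'ee_rot': array([ 0.89160642,  1.38207066, -0.89046351]), 'force': array([0.09962358, 0.40543541, 0.46286311]), 'ft_torque': array([-0.00230447, -0.05314968,  0.00936425]), 'width': 0.9997561392730987}
top [0.30058947 0.0279427  1.26448869] 469.5327917444582
rack [([0.609, -0.007, -0.003], 0.64)]
ball_post [([0.647, -0.202, 0.004], 0.51)]
flat_post [([0.697, 0.183, -0.003], 0.48), ([0.676, 0.109, -0.001], 0.21)]
bead_block [([0.496, -0.06, -0.0], 0.86), ([0.452, -0.245, -0.003], 0.77), ([0.408, 0.082, 0.002], 0.76), ([0.61, -0.004, -0.004], 0.48)]
div_a [([0.612, -0.001, 0.003], 0.68), ([0.618, 0.047, 0.0], 0.59), ([0.595, -0.103, 0.002], 0.59), ([0.589, -0.156, 0.003], 0.59), ([0.634, 0.142, 0.0], 0.55), ([0.631, 0.093, -0.005], 0.48), ([0.603, -0.056, 0.006], 0.48)]
scene [1.04450285 0.59774736 0.86400887] 451.4107536042928
rack [([0.61, -0.004, 0.001], 0.62), ([0.643, -0.212, 0.005], 0.44)]
ball_post [([0.64, -0.215, 0.005], 0.59)]
flat_post [([0.693, 0.181, -0.002], 0.66), ([0.628, 0.439, 0.0], 0.39)]
bead_block [([0.458, -0.246, -0.003], 0.86), ([0.498, -0.062, 0.001], 0.85), ([0.408, 0.078, 0.0], 0.77), ([0.37, -0.107, -0.003], 0.63)]
div_a [([0.626, 0.091, -0.002], 0.87), ([0.624, 0.044, 0.004], 0.79), ([0.606, -0.048, -0.003], 0.79), ([0.612, -0.001, -0.002], 0.77), ([0.594, -0.102, 0.002], 0.75), ([0.592, -0.155, 0.001], 0.75), ([0.627, 0.14, 0.002], 0.56)]
```

View pics/top1.png

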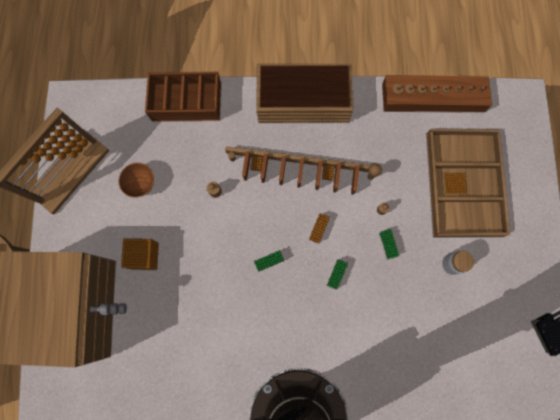

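View pics/scene1.png

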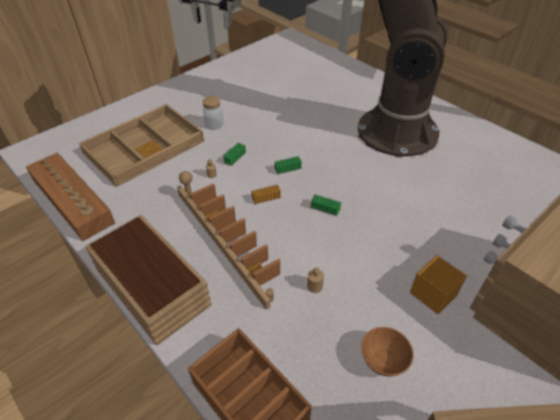

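The ball post is at the right end of the top view (375,170), the -y end, so the dividers count g, f, e, d and the target gap is e–d. The golden block is at (319,228) and three green look-alikes are nearby. Next I'll measure the rack and block precisely.

```bash
cat > h.py <<'E'
import numpy as np,cv2
from scipy.spatial.transform import Rotation as R
def pts(d,T=None):
    """world XYZ per pixel (HxWx3); T = 4x4 world_from_camera"""
    z=d["range_z"];h,w=z.shape
    uv=np.stack(np.meshgrid(np.arange(w),np.arange(h)),-1).reshape(-1,1,2).astype(float)
    n=cv2.undistortPoints(uv,d["K"],d["distortion"]).reshape(h,w,2)
    P=np.dstack([n[...,0]*z,n[...,1]*z,z])
    if T is None: return P@np.array(d["rotation"]).T+d["origin"]
    return P@T[:3,:3].T+T[:3,3]
def wristT(s,d):
    T=np.eye(4);T[:3,:3]=R.from_rotvec(s["ee_rot"]).as_matrix();T[:3,3]=s["position"]
    return T@np.array(d["tool_from_camera"])
def gold(d):
    H=cv2.cvtColor(d["frame"],cv2.COLOR_RGB2HSV);return (H[...,0]>8)&(H[...,0]<30)&(H[...,1]>150)
def block(P,d,c,r=.06,zl=(.02,.036)):
    m=gold(d)&(np.hypot(P[...,0]-c[0],P[...,1]-c[1])<r)&(P[...,2]>zl[0])&(P[...,2]<zl[1])
    q=P[m][:,:2].astype(np.float32);(cx,cy),(a,b),t=cv2.minAreaRect(q)
    if a<b:t+=90
    t=(t+90)%180-90
    return dict(n=int(m.sum()),mean=q.mean(0).round(4),c=np.round((cx,cy),4),size=np.round((a,b),4),yaw=round(t,1),z=np.median(P[m][:,2]).round(4))
def comps(P,lo,hi,box):
    m=((P[...,2]>lo)&(P[...,2]<hi)&(P[...,0]>box[0])&(P[...,0]<box[1])&(P[...,1]>box[2])&(P[...,1]<box[3])).astype(np.uint8)
    n,l=cv2.connectedComponents(m,connectivity=4)
    return [(P[l==i].mean(0).round(4),int((l==i).sum()),np.linalg.norm(np.ptp(P[l==i][:,:2],axis=0)).round(3)) for i in range(1,n) if (l==i).sum()>15]
E
python3 - <<'E'
from h import *
for n in("top","scene"):
    d=dict(np.load(n+"1.npz"));P=pts(d);print(n)
    for c in comps(P,.042,.058,(.56,.78,-.25,.25)):print(c)
    print(block(P,d,(.496,-.06)))
print(R.from_rotvec([0.89160642,1.38207066,-0.89046351]).as_matrix().round(3))
E
```

```text
Traceback (most recent call last):
  File "h.py", line 9, in pts
    if T is None: return P@np.array(d["rotation"]).T+d["origin"]
                         ~~~~~~~~~~~~~~~~~~~~~~~~~~~^~~~~~~~~~~~
ValueError: operands could not be broadcast together with shapes (420,560) (3,)
```

```bash
sed -i 's/P@np.array(d\["rotation"\]).T/P@R.from_rotvec(d["rotation"]).as_matrix().T/' h.py
python3 - <<'E'
from h import *
for n in("top","scene"):
    d=dict(np.load(n+"1.npz"));P=pts(d);print(n)
    for c in comps(P,.042,.058,(.56,.78,-.25,.25)):print(c)
    print(block(P,d,(.496,-.06)))
print(R.from_rotvec([0.89160642,1.38207066,-0.89046351]).as_matrix().round(3))
E
```

```text
top
(array([0.6658, 0.14  , 0.0499]), 105, np.float64(0.072))
(array([0.6589, 0.0906, 0.0496]), 101, np.float64(0.072))
(array([0.6525, 0.041 , 0.05  ]), 100, np.float64(0.071))
(array([ 0.6458, -0.0082,  0.0498]), 98, np.float64(0.071))
(array([ 0.638 , -0.0575,  0.0499]), 97, np.float64(0.072))
(array([ 0.6327, -0.1075,  0.0495]), 100, np.float64(0.071))
(array([ 0.6252, -0.1568,  0.0499]), 103, np.float64(0.072))
(array([0.5991, 0.2265, 0.0457]), 100, np.float64(0.049))
{'n': 263, 'mean': array([ 0.4931, -0.0576], dtype=float32), 'c': array([ 0.4938, -0.0578]), 'size': array([0.0261, 0.0721]), 'yaw': -22.4, 'z': np.float64(0.0291)}
scene
(array([ 0.6262, -0.1544,  0.0494]), 147, np.float64(0.072))
(array([ 0.6454, -0.1976,  0.0487]), 21, np.float64(0.019))
(array([ 0.6324, -0.1048,  0.0494]), 152, np.float64(0.074))
(array([ 0.6396, -0.0553,  0.0498]), 156, np.float64(0.072))
(array([ 0.6472, -0.006 ,  0.0496]), 169, np.float64(0.072))
(array([0.6541, 0.0432, 0.0499]), 172, np.float64(0.072))
(array([0.6607, 0.0927, 0.05  ]), 176, np.float64(0.07))
(array([0.6671, 0.1422, 0.05  ]), 187, np.float64(0.072))
(array([0.603 , 0.2304, 0.0468]), 152, np.float64(0.051))
{'n': 215, 'mean': array([ 0.4995, -0.0515], dtype=float32), 'c': array([ 0.4986, -0.0534]), 'size': array([0.025 , 0.0713]), 'yaw': -22.4, 'z': np.float64(0.0296)}
[[-0.001  0.911  0.412]
 [ 0.001  0.412 -0.911]
 [-1.    -0.    -0.001]]
```

```bash
cat >> h.py <<'E'
TH=np.deg2rad(-7.81);X=np.array([np.cos(TH),np.sin(TH)]);Y=np.array([-np.sin(TH),np.cos(TH)])
O=np.array([.6465,-.007])-.035*X   # rack origin
def rk(p): q=np.asarray(p)[:2]-O;return np.round(1000*np.array([q@X,q@Y]),1)   # mm in rack axes
def st():
    from cell import arm
    s=arm.observe();M=R.from_rotvec(s["ee_rot"]).as_matrix()
    print("t",round(s["clock"],2),"rack xy mm",rk(s["position"]),"tip z",round(1000*s["position"][2]-178,1),"z-yaw vs rack",round(np.rad2deg(np.arctan2(M[1,2],M[0,2])-TH),2),"down",M[:,0].round(3),"F",s["force"].round(1),"w",round(s["width"]*91.8,1),"q7",s["joints"][6].round(2))
    return s
E
python3 -c "
from h import *;st();print(rk((.496,-.0555)))"
```

```text
t 0.6 rack xy mm [-273.9 -610.1] tip z 226.7 z-yaw vs rack -57.85 down [-0.  0. -1.] F [0.  0.7 0.3] w 91.5 q7 -0.08
[-107.5  -68.5]
```

Request:
arm_command([
  [0,0,0,0,-9.6,0,0],
  [0,0,0,0,-9.6,0,0],
  [0,0,0,0,-9.6,0,0],
  [0,0,0,0,-9.6,0,0],
  [0,0,0,0,-9.6,0,0],
], newtons=20)

```text
clock: 1.23
position: [0.2575, -0.5695, 0.4048]
ee_rot: [0.238, 1.558, -0.238]
force: [-0.3, -0.2, -0.1]
width: 0.51
```

Request:
arm_command([
  [0,0,0,0,-9.9,0,0],
  [0,0,40,27,0,0,0],
  [0,0,40,27,0,0,0],
  [0,0,40,27,0,0,0],
  [0,0,40,27,0,0,0],
])

```text
clock: 1.85
position: [0.387, -0.4244, 0.4049]
ee_rot: [0.106, 1.568, -0.107]
force: [0.2, -0.7, -0.2]
width: 0.011
```

```bash
python3 -c "
from h import *;st()"
```

```text
t 1.85 rack xy mm [-165.3 -448.7] tip z 226.9 z-yaw vs rack 0.03 down [ 0. -0. -1.] F [ 0.2 -0.7 -0.2] w 1.0 q7 0.5
```

Request:
arm_command([
  [0,10,46,31,0,0,0],
  [0,10,46,31,0,0,0],
  [0,10,46,31,0,0,0],
  [0,20,46,31,0,0,0],
  [0,20,46,31,0,0,0],
])

```text
clock: 2.48
position: [0.5719, -0.2174, 0.3345]
ee_rot: [0.106, 1.567, -0.107]
force: [1.4, -0.8, 0.5]
width: 0.004
```

Request:
arm_command([
  [0,20,35,22,0,0,0],
  [0,20,33,22,0,0,0],
  [0,15,0,0,0,0,0],
  [0,10,0,0,0,0,0],
  [0,0,0,0,0,0,0],
])

```text
clock: 3.1
position: [0.6228, -0.1586, 0.2691]
ee_rot: [0.107, 1.57, -0.109]
force: [-0.1, -0.1, -0.0]
width: 0.007
```

```bash
python3 -c "
from h import *;st()"
```

```text
t 3.1 rack xy mm [  32.1 -153.4] tip z 91.1 z-yaw vs rack -0.07 down [-0.002 -0.001 -1.   ] F [-0.1 -0.1 -0. ] w 0.7 q7 -0.16
```

Request:
arm_command([
  [0,15,3.4,3,0,0,0],
  [0,15,0,0,0,0,0],
  [0,6,0,0,0,0,0],
  [0,3,0,0,0,0,0],
  [0,0,0,0,0,0,0],
])

```text
clock: 3.72
position: [0.6271, -0.1542, 0.2307]
ee_rot: [0.106, 1.568, -0.106]
force: [0.6, 0.4, 0.3]
width: 0.005
```

```bash
python3 -c "
from h import *
from cell import get_image
s=st();d=get_image('wrist');cv2.imwrite('pics/w1.png',d['frame'][:,:,::-1]);P=pts(d,wristT(s,d))
for c in comps(P,.042,.056,(.56,.78,-.25,.25)):print(c,rk(c[0]))"
```

```text
t 3.73 rack xy mm [  35.8 -148.5] tip z 52.7 z-yaw vs rack 0.05 down [-0. -0. -1.] F [0.6 0.4 0.3] w 0.5 q7 -0.18
(array([ 0.6382, -0.0582,  0.0494]), 3259, np.float64(0.072)) [ 33.7 -51.9]
(array([ 0.6317, -0.1071,  0.0493]), 2678, np.float64(0.073)) [  33.9 -101.2]
(array([ 0.628 , -0.1441,  0.054 ]), 59, np.float64(0.011)) [  35.3 -138.3]
(array([ 0.6001, -0.1492,  0.0471]), 243, np.float64(0.02)) [   8.4 -147.2]
(array([ 0.6527, -0.1564,  0.047 ]), 203, np.float64(0.015)) [  61.4 -147.2]
```

View pics/w1.png

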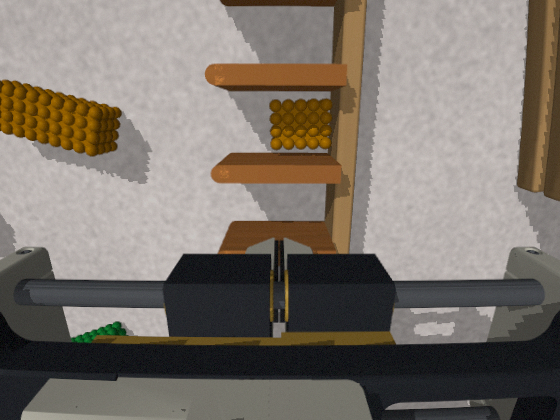

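The wrist view shows the fingertips (280,240) just over the first divider, with dividers two and three at rows 173 and 75. A short block sits in gap 2 and the long block is at the left (60,120). Now touching divider 1.

Request:
arm_command([
  [0,1.5,0,0,0,0,0],
  [0,1.5,0,0,0,0,0],
  [0,1,0,0,0,0,0],
  [0,0,0,0,0,0,0],
])

```text
clock: 4.28
position: [0.6272, -0.1541, 0.2283]
ee_rot: [0.106, 1.567, -0.107]
force: [-4.5, 0.5, 13.0]
width: 0.001
```

Request:
arm_command([
  [0,-12,0,0,0,0,0],
  [0,0,24,0,0,0,0],
  [0,0,24,0,0,0,0],
  [0,7,0,0,0,0,0],
  [0,0,0,0,0,0,0],
])

```text
clock: 4.9
position: [0.6332, -0.1075, 0.2311]
ee_rot: [0.106, 1.569, -0.107]
force: [0.2, -0.7, 0.1]
width: 0.006
```

Request:
arm_command([
  [0,3,0,0,0,0,0],
  [0,1.5,0,0,0,0,0],
  [0,0,0,0,0,0,0],
])

```text
clock: 5.28
position: [0.6335, -0.1079, 0.2283]
ee_rot: [0.107, 1.568, -0.109]
force: [-3.9, -1.1, 11.9]
width: 0.004
```

```bash
python3 -c "
from h import *;st()"
```

```text
t 5.28 rack xy mm [  35.8 -101.7] tip z 50.3 z-yaw vs rack -0.04 down [ 0.    -0.001 -1.   ] F [-3.9 -1.1 11.9] w 0.4 q7 -0.25
```

Second divider touched at y -101.7. On to the third and fourth.

Request:
arm_command([
  [0,-12,0,0,0,0,0],
  [0,0,25,0,0,0,0],
  [0,0,25,0,0,0,0],
  [0,7,0,0,0,0,0],
  [0,0,0,0,0,0,0],
])

```text
clock: 5.9
position: [0.64, -0.0582, 0.2317]
ee_rot: [0.106, 1.569, -0.108]
force: [0.1, -0.5, -0.2]
width: 0.006
```

Request:
arm_command([
  [0,3,0,0,0,0,0],
  [0,1.5,0,0,0,0,0],
  [0,0,0,0,0,0,0],
])

```text
clock: 6.28
position: [0.6402, -0.0584, 0.2284]
ee_rot: [0.107, 1.568, -0.108]
force: [-3.1, -1.4, 6.2]
width: 0.004
```

```bash
python3 -c "
from h import *;st()"
```

```text
t 6.28 rack xy mm [ 35.8 -51.8] tip z 50.4 z-yaw vs rack -0.04 down [ 0.    -0.001 -1.   ] F [-3.1 -1.4  6.2] w 0.4 q7 -0.33
```

Request:
arm_command([
  [0,-12,0,0,0,0,0],
  [0,0,25,0,0,0,0],
  [0,0,25.5,0,0,0,0],
  [0,7,0,0,0,0,0],
  [0,0,0,0,0,0,0],
])

```text
clock: 6.9
position: [0.6468, -0.008, 0.2323]
ee_rot: [0.106, 1.569, -0.108]
force: [-0.5, 0.0, 0.0]
width: 0.007
```

Request:
arm_command([
  [0,3,0,0,0,0,0],
  [0,2,0,0,0,0,0],
  [0,0,0,0,0,0,0],
])

```text
clock: 7.28
position: [0.6471, -0.0082, 0.2284]
ee_rot: [0.107, 1.568, -0.108]
force: [-3.5, -2.3, 6.8]
width: 0.003
```

```bash
python3 -c "
from h import *;st()"
```

```text
t 7.28 rack xy mm [35.8 -1.1] tip z 50.4 z-yaw vs rack -0.03 down [ 0.    -0.001 -1.   ] F [-3.5 -2.3  6.8] w 0.3 q7 -0.41
```

Request:
arm_command([
  [0,-40,0,0,0,0,0],
  [0,-35,-20,-28,0,0,0],
  [40,0,-31,-39,0,0,0],
  [40,0,-31,-38,0,0,0],
  [40,0,-31,-38,0,0,0],
])

```text
clock: 7.9
position: [0.4887, -0.1009, 0.3029]
ee_rot: [0.107, 1.568, -0.108]
force: [0.6, 0.1, 0.1]
width: 0.281
```

Request:
arm_command([
  [40,0,0,0,0,0,0],
  [40,0,0,0,0,0,0],
])

```text
clock: 8.15
position: [0.4907, -0.0999, 0.3031]
ee_rot: [0.107, 1.567, -0.107]
force: [1.6, -0.9, -0.3]
width: 0.426
```

```bash
python3 -c "
from h import *
from cell import get_image
s=st();d=get_image('wrist');cv2.imwrite('pics/w2.png',d['frame'][:,:,::-1]);P=pts(d,wristT(s,d))
for c in comps(P,.042,.056,(.56,.78,-.25,.25)):print(c,rk(c[0]))
b=block(P,d,(.496,-.0555));print(b,rk(b['c']),rk(b['mean']))
d=get_image('top');P=pts(d);b=block(P,d,(.496,-.0555));print(b,rk(b['c']),rk(b['mean']))
"
```

```text
t 8.15 rack xy mm [-106.8 -113.2] tip z 125.1 z-yaw vs rack -0.0 down [ 0.001 -0.    -1.   ] F [ 1.6 -0.9 -0.3] w 39.1 q7 -0.21
(array([0.6684, 0.0338, 0.0453]), 158, np.float64(0.046)) [51.2 43.4]
(array([ 0.6435, -0.0084,  0.0492]), 1525, np.float64(0.074)) [32.2 -1.8]
(array([ 0.6364, -0.0574,  0.0492]), 1289, np.float64(0.072)) [ 31.8 -51.3]
(array([ 0.6303, -0.1065,  0.0489]), 1242, np.float64(0.073)) [  32.5 -100.8]
(array([ 0.6299, -0.1554,  0.0483]), 853, np.float64(0.073)) [  38.7 -149.3]
{'n': 2951, 'mean': array([ 0.4939, -0.0571], dtype=float32), 'c': array([ 0.4944, -0.0577]), 'size': array([0.0292, 0.0745]), 'yaw': -23.1, 'z': np.float64(0.0286)} [-108.8  -70.9] [-109.4  -70.4]
{'n': 257, 'mean': array([ 0.493 , -0.0576], dtype=float32), 'c': array([ 0.4937, -0.0579]), 'size': array([0.0259, 0.0718]), 'yaw': -23.0, 'z': np.float64(0.0286)} [-109.5  -71.2] [-110.2  -71. ]
```

View pics/w2.png

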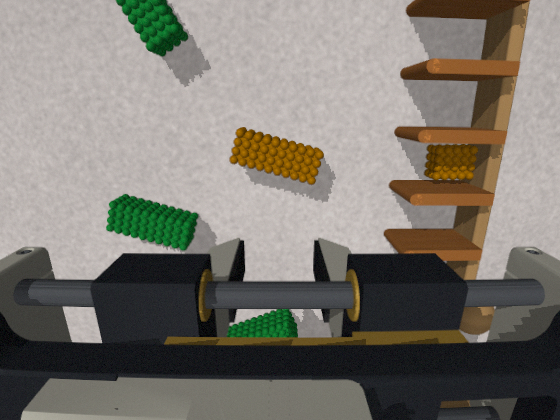

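The wrist view shows the block at (277,155), and the open fingers (240,265)/(320,265) have clear table below. Green blocks lie clear at (152,220), (150,20) and (265,325). I'll descend and push sideways.

Request:
arm_command([
  [40,30,-3,-2,0,0,0],
  [40,35,0,0,0,0,0],
  [40,30,0,0,0,0,0],
  [40,15,0,0,0,0,0],
  [40,7,0,0,0,0,0],
])

```text
clock: 8.88
position: [0.4882, -0.1019, 0.1851]
ee_rot: [0.106, 1.569, -0.106]
force: [-0.3, 0.5, 0.1]
width: 0.436
```

Request:
arm_command([
  [40,0,6,0,0,0,0],
  [40,0,8,0,0,0,0],
  [40,0,8,0,0,0,0],
  [40,0,8,0,0,0,0],
  [40,0,6,0,0,0,0],
])

```text
clock: 9.5
position: [0.4928, -0.0661, 0.186]
ee_rot: [0.106, 1.568, -0.106]
force: [-0.7, -1.7, 0.9]
width: 0.44
```

```bash
cat > look.py <<'E'
from h import *
from cell import get_image
import sys
def look(c):
    for n in('wrist','top'):
        s=st() if n=='wrist' else 0
        d=get_image(n);P=pts(d,wristT(s,d)) if s else pts(d)
        if s: cv2.imwrite('pics/w_%.2f.png'%s["clock"],d['frame'][:,:,::-1])
        try: b=block(P,d,c);print(n,b['n'],b['size'],'yaw rel',round(b['yaw']+7.81,1),'z',b['z'],'rack c',rk(b['c']),'mean',rk(b['mean']))
        except Exception as e: print(n,'none')
if __name__=='__main__':
    p=O+float(sys.argv[1])/1e3*X+float(sys.argv[2])/1e3*Y;look(p)
E
python3 look.py -108 -50
```

```text
t 9.5 rack xy mm [-109.3  -79.4] tip z 8.0 z-yaw vs rack 0.07 down [ 0. -0. -1.] F [-0.7 -1.7  0.9] w 40.3 q7 -0.37
wrist 8736 [0.0322 0.0747] yaw rel -0.2 z 0.0286 rack c [-112.7  -53.8] mean [-112.7  -51.4]
top 29 [0.0036 0.0541] yaw rel 0.1 z 0.0285 rack c [-119.6  -41.3] mean [-120.   -41.2]
```

Request:
arm_command([
  [40,0,7,0,0,0,0],
  [40,0,8,0,0,0,0],
  [40,0,7,0,0,0,0],
  [40,0,4,0,0,0,0],
  [40,0,1,0,0,0,0],
])

```text
clock: 10.22
position: [0.4964, -0.0396, 0.1857]
ee_rot: [0.106, 1.568, -0.106]
force: [-0.9, 0.2, -0.1]
width: 0.436
```

```bash
python3 look.py -112 -27
```

```text
t 10.22 rack xy mm [-109.3  -52.7] tip z 7.7 z-yaw vs rack 0.08 down [ 0.  0. -1.] F [-0.9  0.2 -0.1] w 40.0 q7 -0.42
wrist 8775 [0.038  0.0747] yaw rel -0.1 z 0.0285 rack c [-112.6  -30.1] mean [-112.7  -24.7]
top 4 [0.0011 0.0084] yaw rel -16.8 z 0.0305 rack c [-144.   -14.9] mean [-143.8  -14.9]
```

Request:
arm_command([
  [40,0,-12,0,0,0,0],
  [40,-50,0,0,0,0,0],
  [40,-50,0,0,0,0,0],
  [0,0,20,-33,0,0,0],
  [0,0,19,-33,0,0,0],
])

```text
clock: 10.95
position: [0.434, -0.005, 0.2863]
ee_rot: [0.108, 1.566, -0.108]
force: [-1.4, 1.8, -0.3]
width: 0.264
```

Request:
arm_command([
  [0,0,0,0,10,0,0],
  [0,0,0,0,10,0,0],
  [0,0,0,0,10,0,0],
  [0,0,0,0,10,0,0],
  [0,0,0,0,10,0,0],
])

```text
clock: 11.58
position: [0.4344, -0.0054, 0.2858]
ee_rot: [0.791, 1.422, -0.791]
force: [0.5, -0.1, 1.6]
width: 0.005
```

Request:
arm_command([
  [0,0,0,0,10,0,0],
  [0,0,0,0,10,0,0],
  [0,0,0,0,10,0,0],
  [0,0,0,0,10,0,0],
  [0,0,0,0,0,0,0],
])

```text
clock: 12.2
position: [0.4344, -0.0051, 0.2857]
ee_rot: [1.308, 1.142, -1.308]
force: [-0.5, 1.0, -0.5]
width: 0.002
```

```bash
python3 look.py -112 -27; ls pics
python3 - <<'E'
from h import *
from cell import get_image,arm
s=arm.observe();d=get_image('wrist');P=pts(d,wristT(s,d))
for c in comps(P,.042,.056,(.56,.78,-.25,.25)):print(c,rk(c[0]))
E
```

```text
t 12.2 rack xy mm [-175.4  -26.9] tip z 107.7 z-yaw vs rack -89.95 down [-0. -0. -1.] F [-0.5  1.  -0.5] w 0.2 q7 -1.82
wrist 3570 [0.0292 0.0742] yaw rel 0.2 z 0.0286 rack c [-112.8  -26.6] mean [-111.4  -26.5]
top 0 [0. 0.] yaw rel 7.8 z nan rack c [-606.5  -80.9] mean [nan nan]
scene1.png
top1.png
w1.png
w2.png
w_10.22.png
w_12.20.png
w_9.50.pngh.py:21: RuntimeWarning: Mean of empty slice.
  return dict(n=int(m.sum()),mean=q.mean(0).round(4),c=np.round((cx,cy),4),size=np.round((a,b),4),yaw=round(t,1),z=np.median(P[m][:,2]).round(4))
  ret = um.true_divide(
  return _methods._mean(a, axis=axis, dtype=dtype,
  ret = ret.dtype.type(ret / rcount)
```

View pics/w_12.20.png

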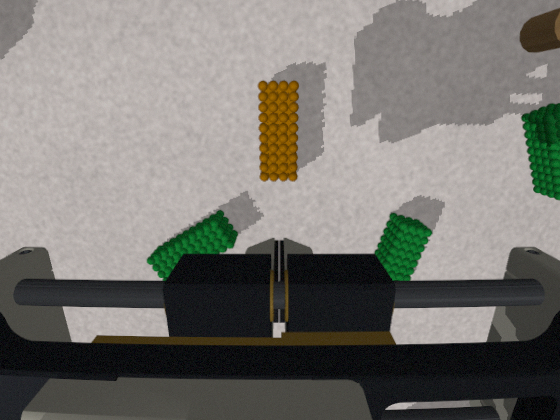

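Run:
```python
from h import *
from cell import get_image,arm
s=arm.observe();d=get_image('wrist');P=pts(d,wristT(s,d))
print(np.percentile(P[...,2][:150],[50,90,98]))
for c in comps(P,.036,.06,(.5,.8,-.3,.3)):print(c,rk(c[0]))
```

```text
[-0.00031053  0.00097476  0.02907475]
```

The block (279,130) is now straight and in line, with the fingertips at (280,245) behind it. The nearest green block's end (235,238) is about 16 mm clear of the fingers. I'll go down and push in stages.

Request:
arm_command([
  [0,35,0,0,0,0,0],
  [0,35,0,0,0,0,0],
  [0,22,0,0,0,0,0],
  [0,7,0,0,0,0,0],
  [0,0,6,0,0,0,0],
])

```text
clock: 13.02
position: [0.4405, -0.0052, 0.1868]
ee_rot: [1.307, 1.143, -1.308]
force: [1.3, 0.4, 0.1]
width: -0.002
```

Request:
arm_command([
  [0,0,7,0,0,0,0],
  [0,0,9,0,0,0,0],
  [0,0,10,0,0,0,0],
  [0,0,10,0,0,0,0],
  [0,0,8,0,0,0,0],
])

```text
clock: 13.65
position: [0.4849, -0.0111, 0.1868]
ee_rot: [1.309, 1.142, -1.308]
force: [-1.8, 0.4, 1.9]
width: 0.004
```

```bash
cat >> look.py <<'E'
    s=st();d=get_image('wrist');P=pts(d,wristT(s,d))
    for c in comps(P,.042,.056,(.5,.8,-.3,.3)):print(c,rk(c[0]))
E
python3 look.py -80 -27
```

```text
t 13.65 rack xy mm [-124.6  -26.1] tip z 8.8 z-yaw vs rack -89.96 down [ 0. -0. -1.] F [-1.8  0.4  1.9] w 0.3 q7 -1.8
wrist 9448 [0.0295 0.0776] yaw rel 0.1 z 0.0286 rack c [-77.5 -26.6] mean [-73.4 -26.6]
top 0 [0. 0.] yaw rel 7.8 z nan rack c [-606.5  -80.9] mean [nan nan]
t 13.75 rack xy mm [-124.2  -26.1] tip z 8.8 z-yaw vs rack -89.97 down [ 0.001 -0.    -1.   ] F [-0.3  0.2 -0.1] w 0.5 q7 -1.8h.py:21: RuntimeWarning: Mean of empty slice.
  return dict(n=int(m.sum()),mean=q.mean(0).round(4),c=np.round((cx,cy),4),size=np.round((a,b),4),yaw=round(t,1),z=np.median(P[m][:,2]).round(4))
  ret = um.true_divide(
  return _methods._mean(a, axis=axis, dtype=dtype,
  ret = ret.dtype.type(ret / rcount)
```

Request:
arm_command([
  [0,0,7,0,0,0,0],
  [0,0,8,0,0,0,0],
  [0,0,8,0,0,0,0],
  [0,0,7,0,0,0,0],
  [0,0,3,0,0,0,0],
])

```text
clock: 14.42
position: [0.5173, -0.0156, 0.1867]
ee_rot: [1.309, 1.142, -1.308]
force: [-2.1, 0.6, 1.3]
width: 0.003
```

```bash
python3 look.py -45 -27 2>/dev/null
```

```text
t 14.43 rack xy mm [-91.8 -26.1] tip z 8.7 z-yaw vs rack -89.96 down [ 0. -0. -1.] F [-2.1  0.6  1.3] w 0.2 q7 -1.79
wrist 9910 [0.0495 0.0947] yaw rel 0.2 z 0.0286 rack c [-35.8 -26.8] mean [-38.7 -26.6]
top 0 [0. 0.] yaw rel 7.8 z nan rack c [-606.5  -80.9] mean [nan nan]
t 14.53 rack xy mm [-92.  -26.1] tip z 8.7 z-yaw vs rack -89.96 down [ 0. -0. -1.] F [-0.2 -0.8 -0.3] w 0.2 q7 -1.79
(array([0.6305, 0.0426, 0.0484]), 2984, np.float64(0.031)) [12.4 47. ]
(array([ 0.6231, -0.0059,  0.0491]), 2426, np.float64(0.03)) [11.7 -2.1]
(array([ 0.6166, -0.0543,  0.0491]), 2456, np.float64(0.031)) [ 11.8 -50.9]
(array([ 0.6107, -0.103 ,  0.0485]), 3060, np.float64(0.033)) [  12.6 -100. ]
(array([ 0.5257, -0.0165,  0.0467]), 110, np.float64(0.006)) [-83.4 -25.8]
(array([ 0.5103, -0.0145,  0.0539]), 136, np.float64(0.01)) [-98.9 -25.9]
```

Request:
arm_command([
  [0,0,6,0,0,0,0],
  [0,0,8,0,0,0,0],
  [0,0,8,0,0,0,0],
  [0,0,8,0,0,0,0],
  [0,0,8,0,0,0,0],
])

```text
clock: 15.2
position: [0.555, -0.0207, 0.1867]
ee_rot: [1.308, 1.142, -1.308]
force: [-0.5, 0.3, 1.2]
width: 0.002
```

Request:
arm_command([
  [0,0,7,0,0,0,0],
  [0,0,7,0,0,0,0],
  [0,0,7,0,0,0,0],
  [0,0,6,0,0,0,0],
  [0,0,3,0,0,0,0],
])

```text
clock: 15.82
position: [0.5846, -0.0248, 0.1867]
ee_rot: [1.308, 1.142, -1.308]
force: [-1.2, -0.0, 1.2]
width: 0.002
```

```bash
python3 look.py 25 -27 2>/dev/null
```

```text
t 15.82 rack xy mm [-24. -26.] tip z 8.7 z-yaw vs rack -89.96 down [ 0. -0. -1.] F [-1.2 -0.   1.2] w 0.2 q7 -1.76
wrist 12935 [0.0823 0.0871] yaw rel 5.0 z 0.0282 rack c [ 30.5 -45.4] mean [ 31.4 -33.7]
top 0 [0. 0.] yaw rel 7.8 z nan rack c [-606.5  -80.9] mean [nan nan]
t 15.93 rack xy mm [-24.  -26.1] tip z 8.7 z-yaw vs rack -89.96 down [ 0. -0. -1.] F [-1.2  0.5 -0.8] w 0.2 q7 -1.76
(array([ 0.648 , -0.0093,  0.0493]), 5032, np.float64(0.073)) [36.8 -2.1]
(array([ 0.6413, -0.0579,  0.0493]), 5107, np.float64(0.073)) [ 36.8 -51.1]
(array([0.6548, 0.0392, 0.0486]), 5952, np.float64(0.073)) [36.9 46.9]
(array([ 0.6348, -0.1065,  0.0486]), 6000, np.float64(0.073)) [  36.9 -100.2]
(array([0.6366, 0.0888, 0.0455]), 804, np.float64(0.035)) [12.2 93.6]
(array([ 0.6031, -0.1492,  0.0455]), 733, np.float64(0.033)) [  11.3 -146.8]
(array([ 0.593 , -0.0258,  0.0464]), 115, np.float64(0.007)) [-15.4 -25.9]
(array([ 0.5778, -0.0237,  0.054 ]), 136, np.float64(0.01)) [-30.8 -25.9]
```

Request:
arm_command([
  [0,0,3,0,0,0,0],
  [0,0,2,0,0,0,0],
  [0,0,1.5,0,0,0,0],
  [0,0,0.5,0,0,0,0],
])

```text
clock: 16.48
position: [0.5908, -0.0256, 0.1866]
ee_rot: [1.308, 1.143, -1.309]
force: [-2.6, 1.6, 2.4]
width: 0.004
```

Request:
arm_command([
  [0,0,1,0,0,0,0],
  [0,0,0.5,0,0,0,0],
])

```text
clock: 16.73
position: [0.5913, -0.0257, 0.1864]
ee_rot: [1.306, 1.145, -1.311]
force: [-8.1, 0.9, 5.7]
width: 0.005
```

Request:
arm_command([
  [0,0,0.8,0,0,0,0],
  [0,0,0,0,0,0,0],
])

```text
clock: 16.98
position: [0.5915, -0.0257, 0.1863]
ee_rot: [1.306, 1.146, -1.312]
force: [-9.4, 2.5, 6.8]
width: 0.011
```

Request:
arm_command([
  [0,0,1,0,0,0,0],
  [0,0,0,0,0,0,0],
])

```text
clock: 17.23
position: [0.5918, -0.0257, 0.1862]
ee_rot: [1.305, 1.147, -1.313]
force: [-12.6, 1.8, 9.7]
width: 0.005
```

```bash
python3 look.py 30 -27 2>/dev/null | head -3;ls -t pics|head -1; cp "pics/$(ls -t pics|head -1)" pics/home.png
```

```text
t 17.23 rack xy mm [-16.6 -25.9] tip z 8.2 z-yaw vs rack -89.93 down [-0.007  0.    -1.   ] F [-12.6   1.8   9.7] w 0.5 q7 -1.76
wrist 13204 [0.0832 0.0803] yaw rel 95.7 z 0.0282 rack c [ 33.5 -45.1] mean [ 36.4 -34.2]
top 0 [0. 0.] yaw rel 7.8 z nan rack c [-606.5  -80.9] mean [nan nan]
w_17.23.png
```

View pics/home.png

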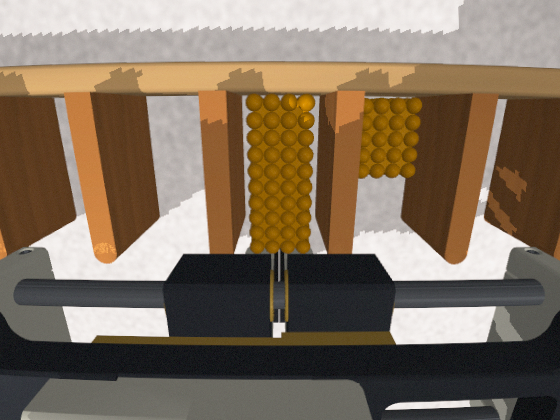

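The block (280,175) sits in the third gap with its front at the back board (row 95), and the force rises with no further travel. I'll back off and inspect.

Request:
arm_command([
  [0,0,-4,0,0,0,0],
  [0,0,-12,0,0,0,0],
  [0,-40,-10,0,0,0,0],
  [0,-50,-20,0,0,0,0],
  [0,-50,-50,0,0,0,0],
])

```text
clock: 18.0
position: [0.5051, -0.0139, 0.3226]
ee_rot: [1.31, 1.14, -1.306]
force: [-0.5, 1.2, 1.2]
width: 0.008
```

Request:
arm_command([
  [0,-30,-40,0,0,0,0],
  [0,0,-50,0,0,0,0],
  [0,0,-40,0,0,0,0],
  [0,0,0,0,0,0,0],
])

```text
clock: 18.5
position: [0.3733, 0.0037, 0.3509]
ee_rot: [1.307, 1.143, -1.308]
force: [0.8, 0.3, 0.0]
width: 0.005
```

Run:
```python
from h import *
from cell import get_image
st()
ims=[]
for n in("top","scene"):
    d=get_image(n);P=pts(d);m=gold(d);q=(P[...,:2]-O);a=q@X*1e3;b=q@Y*1e3
    k=m&(b>-45)&(b<-8)&(P[...,2]>.022)&(P[...,2]<.036)&(a>-120)&(a<75)
    print(n,k.sum(),"x",np.percentile(a[k],[1,99]).round(1),"y",np.percentile(b[k],[1,99]).round(1),"z",np.median(P[...,2][k]).round(4))
    bb=(abs(b)<170)&(P[...,2]>.03)&(P[...,2]<.04)&(a>60)&(a<95);print("board x",np.percentile(a[bb],[2,98]).round(1))
    ims.append(d["frame"])
t=cv2.resize(ims[0][120:300,200:440],(480,360),interpolation=cv2.INTER_CUBIC);s=cv2.resize(ims[1][120:320,140:380],(480,400))[:360]
cv2.imwrite("pics/end.png",np.hstack([t,s])[:,:,::-1]); 
im=cv2.imread("pics/end.png");cv2.imwrite("pics/end.png",cv2.resize(im,(800,300)))
```

```text
t 18.5 rack xy mm [-237.1  -26.5] tip z 172.9 z-yaw vs rack -89.91 down [-0. -0. -1.] F [0.8 0.3 0. ] w 0.5 q7 -1.86
top 253 x [-5.8 67.4] y [-39.  -13.5] z 0.029
board x [66.6 81.5]
scene 126 x [-0.8 64.7] y [-40.1 -20.9] z 0.0308
board x [62.4 80.7]
```

View pics/end.png

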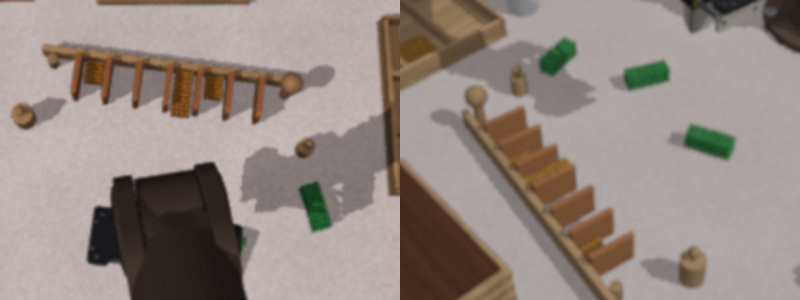

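```bash
python3 -c "
from cell import arm
print(arm.sign_off())"
```

```text
the job is handed in; nothing more can be done
None
```

The long bead block is in the third gap, up against the back board, and I handed the job in at about 18.5 s with the arm clear.

- **Counting:** The ball post is at the rack's -y end. With closed fingertips I touched the tops of dividers 1, 2, 3 and 4 in that order, lifting 12 mm between them. Each contact showed on the force reading, at 6 to 13 N.
- **Pushing:** I pushed the block sideways with two spread fingers, which also lined it up with the gap. Then I pushed it lengthwise from behind. It was never gripped, lifted or tipped. At the end the force rose to about 13 N with almost no further travel.
- **Last checks:**
  - **Block position:** The top camera put the block from about -6 to 67 mm in rack x, at its normal height and in the middle of the gap. The wrist picture shows its front at the board.
  - **Disagreement:** The scene camera saw only part of the block, about -1 to 65 mm, because dividers hide it. I took the push force and the top view as decisive.
  - **Stop position:** The fingers stopped about 1 mm short of where I had calculated, within the 2 mm calibration error.
  - **Other objects:** The ones near the rack looked unmoved in the final pictures. I did not measure their positions again.

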